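# Clear the parcel scale and power it up

## Robot

A 6-joint arm with a two-finger parallel gripper is mounted at the origin on the work surface. World frame = base frame: x ahead of the robot, y to its left, z up, the work surface at z = 0. Lengths are in m, angles in rad, forces in N, time in s.
With the tool pointing down it reaches from about 0.425 to 0.925 m from the base axis. Payload 12.5 kg.
Tool frame: the origin (TCP) lies midway between the tips of the shut fingers; the grasp point (between the pads) lies 19 mm behind it (bot.hold_point_z is the distance from the TCP to the grasp point, in m); y points along the fingers, x is the direction in which the jaws open and shut, and the axes are right-handed (so a half turn about y gives the same grasp; the last joint's range is limited). The gripper opens to 85 mm and grips with 20 to 120 N. Pads are 22 mm wide; open, the fingers measure 114 mm over their backs; the gripper's body (76 mm by 85 mm) begins 54 mm behind the grasp point. The pads swing forward as they close: fully open they stand 13 mm farther back than shut.
Start: joints at [1.133, 0.491, 1.559, -0, 1.092, -0.106], TCP at [0.204, 0.591, 0.231] pointing down, gripper open.
Joint ranges: [-3.1, 3.1], [-0.84, 2.19], [0.05, 2.79], [-1.13, 4.28], [0.06, 2.93], [-2.69, 2.69]. Speed limits (rad/s): [2.22, 2.22, 2.79, 3.14, 3.14, 3.14].

## Interface

Orientations are given as a unit quaternion [x, y, z, w].
In Python, from rig import bot gives the robot as it stands. Calls block until the motion is done:
- bot.reach(position, orientation): joint-space move of the TCP to a pose.
- bot.servo_line(position, feed=0.15, rot=None, f_stop=None): straight line of the TCP; rot=None keeps the orientation; feed is the mean speed in m/s. With f_stop (N) it stops when the force on the tool has changed by that much, and returns True; else False.
- bot.move_j(angles): joint-space move.
- bot.open() and bot.clamp(effort=None): open the fingers fully, or close them until they stop; effort is the grip in N (None keeps the last).
- bot.pause(seconds).
- bot.ik(position, orientation): joint angles nearest the present ones, or None.
- bot.snapshot(name): name is "side" or "top" or "wrist"; returns the picture (420x560x3 uint8, blue, green, red); there is no depth.
- bot.calibration(name): a dict with "mtx" (3x3 intrinsics, pixels), "k1" (the pictures are not rectified: a ray, as slopes to the right and down, at radius r is drawn at 1 + k1 r^2 times it, then the intrinsics apply), "rvec" (rotation vector, rad) and "tvec" (3), from world to camera coordinates, as OpenCV has them. Camera axes: x right, y down, z forward; pixel columns grow to the right and rows downward; lengths in m; the calibration is good to about 2 mm. A picture is of the moment at which its call begins: read the wrist's pose just before it. calibration takes no time and is no camera call; for the wrist camera it gives the pose at the moment of the call.
A pose or a line that the arm cannot do raises bot.MotionError and nothing moves.
- bot.hand_in(): hands the job in, once; it reports no verdict.
Readings, each from a call of its own:
- bot.get_clock(): time.
- bot.get_q(): joint angles.
- bot.get_joint_vel(): joint speeds.
- bot.get_joint_torque(): joint torques, N m.
- bot.get_tool_pos(): TCP position.
- bot.get_tcp_rot(): TCP orientation.
- bot.get_force(): force on the tool from outside, world axes, zero at the start.
- bot.get_torque(): the same for the moment, N m.
- bot.get_grip_width(): finger opening in m.
Only numpy, scipy, OpenCV 4.12 (cv2) and the standard library are available. Lean on these libraries where they do the work, as an engineer would, in place of code of your own. Each camera call takes 0.05 s, during which the arm holds its last target. There are 200 camera calls.

## Task

Get the parcel scale ready for use: first clear the three pieces of packing scrap (white foam slab, blue foam corner, plywood offcut) off its steel weighing plate into the black scrap bin beside it. The scale zeroes itself when it gets power, so only once the plate is clear take the yellow-and-black battery block from the white charging stand and plug it upright into the yellow-edged bay in the scale's control strip, pushed fully home, and let go. Leave everything else on the table where it stands.

Things in the scene. Friction and masses are not known exactly. Their poses are not given: they have to be found in the camera images.
- scale: The parcel scale, fixed on the table; origin at table height under the centre of its weighing plate, x across the plate away from the robot, y along it. A grey control strip (x -195 to -110 mm, 360 mm long) runs along the robot's side, its top level with the plate. The scrap bin stands at one y end of the scale, the charging stand at the other; which is which varies.
- plate (a point): Centre of the top of the steel weighing plate, 180 mm above the table, axes as the scale's. The plate is flat, 220 (x) by 360 mm (y), open at both y ends, with a rail standing 15 mm above it along its far (+x) edge.
- bay (a point): Centre of the mouth of the battery bay, in the top of the grey control strip, 180 mm above the table and 152.5 mm from the plate's centre towards the robot; axes as the scale's. The hole, edged in yellow, is 43 mm (x) by 63 mm (y) and 35 mm deep, with a small chamfer, and has a flat floor. The battery fits either way round.
- scrap_bin: Black open-topped scrap bin, fixed, 300 (x) by 190 (y) by 160 mm high, walls and floor 5 mm; origin under its centre, axes as the scale's. Its centre lies 280 mm along the scale's +y or -y from the plate's centre and 10 mm nearer the robot, so its wall is 5 mm from the plate's end and its rim 20 mm lower than the plate.
- charger: White charging stand, fixed, a plinth 300 (x) by 130 (y) by 30 mm high; origin at the centre of its underside, axes parallel to the scale's. Its far half (x 30 to 140 mm) carries a black charger block whose top is 80 mm above the table; the battery stands on its near half. Its centre lies 280 mm from the plate's centre at the end opposite the bin.
- battery_mid (a point): Centre (half-way up) of the battery, a yellow block with a black band, 40 mm (x) by 60 mm (y) by 95 mm tall (z), about 250 g, standing upright and loose on the charging stand's near half, its foot 30 mm above the table. Fully plugged in, its lower 35 mm are in the bay and 60 mm stand out.
- battery_foot (a point): Centre of the battery's underside, 47.5 mm below its centre.
- battery: The battery itself; same point and axes as battery_foot.
- foam_slab_mid (a point): Centre of the white foam slab, scrap, a rigid block 110 (x) by 85 (y) by 32 mm thick, about 40 g, lying loose on the weighing plate.
- foam_slab: The white foam slab; origin at the centre of its underside.
- foam_corner_mid (a point): Centre of the blue foam corner, scrap, a rigid L-shaped block 110 (x) by 85 (y) by 30 mm thick with a 40 by 30 mm notch at its +x +y corner, about 45 g, lying loose on the weighing plate.
- foam_corner: The blue foam corner; origin at the centre of its underside.
- board_offcut_mid (a point): Centre of the plywood offcut, scrap, a board 125 (x) by 85 (y) by 24 mm thick, about 140 g, lying loose on the weighing plate.
- board_offcut: The plywood offcut; origin at the centre of its underside. The three scraps lie in a row along the plate, about 120 mm apart, in any order, long sides roughly across it.
- label_roll: A loose bystander, to be left where it stands: a paper label roll, 68 mm across, 45 mm tall, standing on the control strip about 125 mm from the bay on its +y side; origin at its underside.
- case: A loose bystander, to be left where it stands: a grey eyewear case 55 by 90 by 36 mm, lying on the control strip about 125 mm from the bay on its -y side; origin at its underside.
- mug: A loose bystander, to be left where it stands: a blue mug 82 mm across, 95 mm tall, on the table; origin at its underside.
- spray: A loose bystander, to be left where it stands: a clear bottle with a red cap, 64 mm across, 160 mm tall, on the table; origin at its underside.
- tape_dispenser: A loose bystander, to be left where it stands: a red tape dispenser 190 by 60 by about 100 mm tall, on the table; origin at its underside.
- shoe_box: A loose bystander, to be left where it stands: a cardboard shoe box with a red lid, 336 by 196 by 116 mm, on the table; origin at its underside.

How it is judged:
On the way, in this order (a step that is already met when the one before it is completed fails the run):
1. all three scraps are in the scrap bin while the battery is not yet plugged in (x of foam_slab_mid in the frame of scrap_bin between -0.145 and 0.145 m and y of foam_slab_mid in the frame of scrap_bin between -0.09 and 0.09 m and z of each of foam_slab_mid, foam_corner_mid, board_offcut_mid in the frame of scrap_bin below 0.16 m and x of foam_corner_mid in the frame of scrap_bin between -0.145 and 0.145 m and y of foam_corner_mid in the frame of scrap_bin between -0.09 and 0.09 m and x of board_offcut_mid in the frame of scrap_bin between -0.145 and 0.145 m and y of board_offcut_mid in the frame of scrap_bin between -0.09 and 0.09 m and not (z of battery_foot in the frame of bay below -0.031 m and horizontal distance between battery_foot and bay below 0.005 m and angle between the z axis of battery_foot and the z axis of bay, either way round below 0.1 rad)), for 0.2 s.
2. the battery is fully home in the bay (z of battery_foot in the frame of bay below -0.031 m and horizontal distance between battery_foot and bay below 0.005 m and angle between the z axis of battery_foot and the z axis of bay, either way round below 0.1 rad), for 0.2 s.
At the end, for the whole second after the job is handed in: The centres of all three scraps are within the scrap bin's walls and below its rim, and the battery stands upright in the bay, within 4 mm of the bay's floor (foot at least 31 mm below the mouth, within 5 mm of its centre, upright to 0.1 rad); scraps and battery are at rest (under 20 mm/s) (all of step 2 and x of foam_slab_mid in the frame of scrap_bin between -0.145 and 0.145 m and y of foam_slab_mid in the frame of scrap_bin between -0.09 and 0.09 m and z of each of foam_slab_mid, foam_corner_mid, board_offcut_mid in the frame of scrap_bin below 0.16 m and x of foam_corner_mid in the frame of scrap_bin between -0.145 and 0.145 m and y of foam_corner_mid in the frame of scrap_bin between -0.09 and 0.09 m and x of board_offcut_mid in the frame of scrap_bin between -0.145 and 0.145 m and y of board_offcut_mid in the frame of scrap_bin between -0.09 and 0.09 m and linear speed of each of foam_slab, foam_corner, board_offcut, battery below 0.02 m/s); the robot touches nothing.
It fails at once if the label roll or the eyewear case on the scale is shifted by more than 30 mm (distance of any of label_roll, case from where it was at the start of the episode above 0.03 m).
It fails at once if the mug, bottle, tape dispenser or shoe box is shifted by more than 30 mm (distance of any of mug, spray, tape_dispenser, shoe_box from where it was at the start of the episode above 0.03 m).
It also fails if it takes over 64 s, if anything falls off the work surface, if the arm or the gripper's body presses on something with over 40 N, if the wrist force passes 120 N, or if a joint passes its speed limit or range.

## Working session

There is one attempt and no reset: what is moved stays moved. The work goes in short steps, each a Python script; the robot and the scene stay as the last script left them, time stands still between calls to the robot, and variables do not carry over. Pictures are saved under pics/ and viewed, about 8 in all and at most 12, crops included, and the job is handed in when it is done.

```bash
ls; mkdir -p pics; python3 - <<'E'
from rig import bot
import cv2
for n in ("top","side"):
    im=bot.snapshot(n); cv2.imwrite(f"pics/{n}0.png",im)
    c=bot.calibration(n); print(n,c)
print(bot.get_clock(),bot.hold_point_z,bot.get_tcp_rot())
E
```

```text
pics
top {'mtx': array([[404.65202092,   0.        , 278.86327268],
       [  0.        , 404.65202092, 216.47989762],
       [  0.        ,   0.        ,   1.        ]]), 'k1': -0.03639726393442323, 'rvec': array([ 2.13902435, -2.08126627,  0.20970836]), 'tvec': array([-0.01023343,  0.47625034,  1.48453695])}
side {'mtx': array([[482.87825631,   0.        , 272.60009491],
       [  0.        , 482.87825631, 213.05947202],
       [  0.        ,   0.        ,   1.        ]]), 'k1': -0.0418525632571782, 'rvec': array([ 2.2152614 , -0.58638432,  0.27728182]), 'tvec': array([-0.3864812 ,  0.22931699,  1.58634365])}
0.1 0.0187 [ 0.57588394  0.4102475  -0.41087414 -0.57553203]
```

View pics/top0.png

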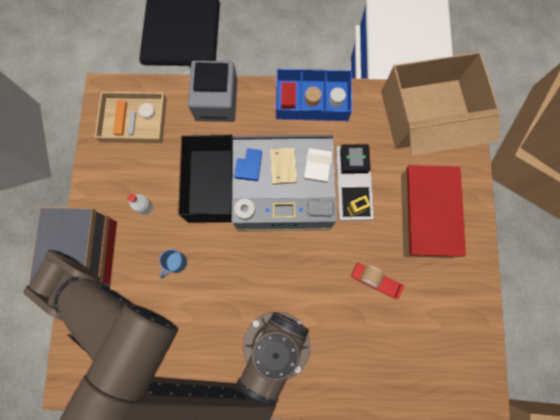

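View pics/side0.png

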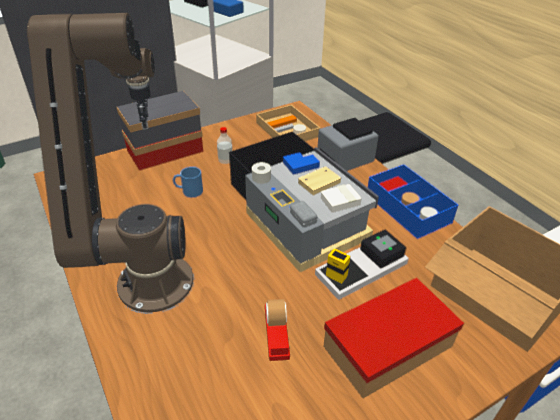

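Top: the bin is on the left (+y), scale centre near px (284,180), and charger with the battery at (359,205) on the -y side. The pieces run blue (248,164), plywood (283,166), white (318,165), with the bay at (284,210). Next I'll enlarge both views.

```bash
cat > h.py <<'E'
import numpy as np, cv2
from rig import bot
from scipy.spatial.transform import Rotation as R
def ray(c,p):
    K=c["mtx"]; k=c["k1"]
    u=cv2.undistortPoints(np.array([[p]],float),K,np.array([k,0,0,0.]))[0,0]
    M=cv2.Rodrigues(np.array(c["rvec"],float))[0]
    return -M.T@np.array(c["tvec"]).ravel(), M.T@np.array([u[0],u[1],1.])
def on_z(c,p,z):
    o,d=ray(c,p); return o+d*(z-o[2])/d[2]
def tri(obs):
    A=np.zeros((3,3)); b=np.zeros(3)
    for c,p in obs:
        o,d=ray(c,p); d=d/np.linalg.norm(d); P=np.eye(3)-np.outer(d,d); A+=P; b+=P@o
    X=np.linalg.solve(A,b)
    return X,[np.linalg.norm((np.eye(3)-np.outer(d/np.linalg.norm(d),d/np.linalg.norm(d)))@(X-o)) for o,d in [ray(c,p) for c,p in obs]]
def proj(c,X):
    return cv2.projectPoints(np.array([X],float),np.array(c["rvec"]),np.array(c["tvec"]),c["mtx"],np.array([c["k1"],0,0,0.]))[0][0,0]
def down(yaw): # tool z down, tool x along (cos yaw, sin yaw)
    x=[np.cos(yaw),np.sin(yaw),0]; z=[0,0,-1]
    return R.from_matrix(np.array([x,np.cross(z,x),z]).T).as_quat()
E
python3 - <<'E'
import cv2
a=cv2.imread("pics/top0.png")[125:240,170:385]; a=cv2.resize(a,None,fx=3.7,fy=3.7,interpolation=cv2.INTER_CUBIC)
cv2.imwrite("pics/topc.png",a)
a=cv2.imread("pics/side0.png")[130:310,225:425]; a=cv2.resize(a,None,fx=3.3,fy=3.3,interpolation=cv2.INTER_CUBIC)
cv2.imwrite("pics/sidec.png",a)
from h import *
c=bot.calibration("top")
for p in [(233,139),(334,137),(336,229),(233,229),(284,210),(359,205)]: print(p,on_z(c,p,.18).round(3))
E
```

```text
(233, 139) [0.73  0.175 0.18 ]
(334, 137) [ 0.748 -0.189  0.18 ]
(336, 229) [ 0.41  -0.196  0.18 ]
(233, 229) [0.401 0.158 0.18 ]
(284, 210) [ 0.473 -0.016  0.18 ]
(359, 205) [ 0.497 -0.276  0.18 ]
```

View pics/topc.png

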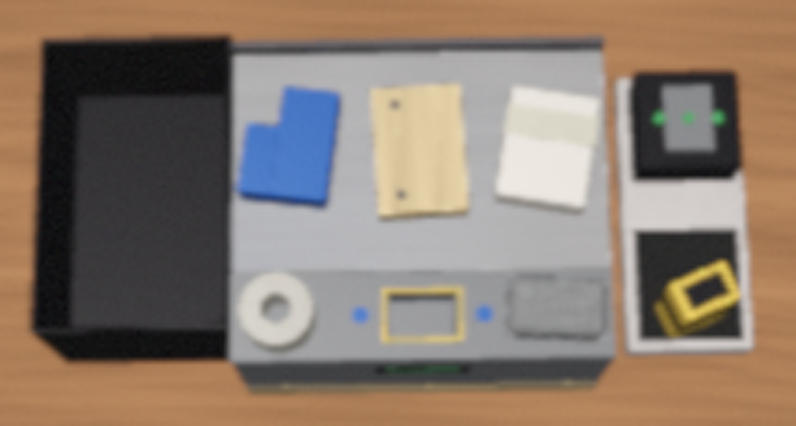

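View pics/sidec.png

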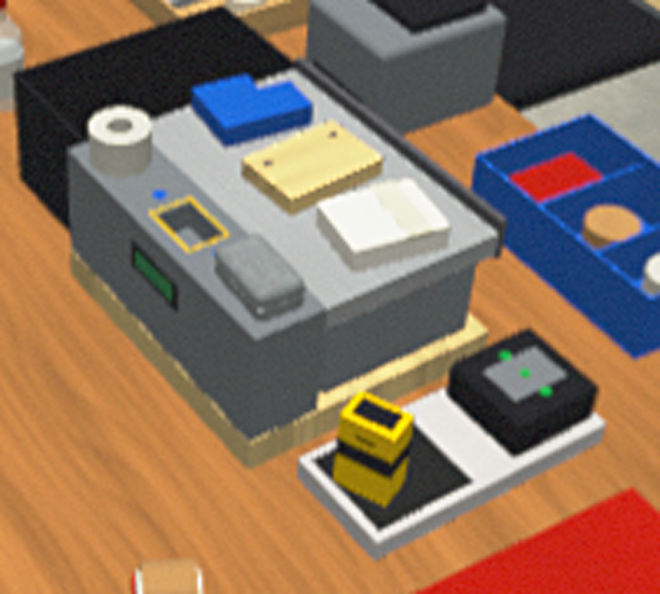

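```bash
python3 - <<'E'
from h import *
T=bot.calibration("top"); S=bot.calibration("side")
t=lambda u,v:((u+.5)/3.7-.5+170,(v+.5)/3.7-.5+125)
s=lambda u,v:((u+.5)/3.3-.5+225,(v+.5)/3.3-.5+130)
def q(n,a,b):
    X,e=tri([(T,t(*a)),(S,s(*b))]); print(n,X.round(4),np.round(e,4))
q("bay",(423,314),(190,223)); q("batt top",(702,291),(377,413))
q("ply hole far",(396,104),(333,133));q("ply hole near",(401,195),(267,163))
q("strip corner R front",(614,357),(257,338))
q("white near right",(585,209),(351,254))
for n,z,pts in [("plate",.18,[(231,270),(608,268),(231,360),(614,357)]),("bay",.18,[(381,289),(463,287),(466,340),(383,342)]),
 ("batt",.125,[(664,293),(721,261),(740,290),(681,322)]),("blue",.21,[(285,87),(341,95),(325,204),(239,193)]),
 ("ply",.204,[(371,87),(460,84),(468,210),(380,217)]),("white",.212,[(513,86),(600,98),(585,209),(498,196)])]:
    P=np.array([on_z(T,t(*p),z)[:2] for p in pts]); print(n,P.round(3).tolist(),"mean",P.mean(0).round(4),"edges",np.linalg.norm(np.diff(P,axis=0),axis=1).round(3))
E
```

```text
bay [ 0.4731 -0.0154  0.185 ] [0.0001 0.0001]
batt top [ 0.5179 -0.2885  0.1261] [0.0009 0.0009]
ply hole far [0.6701 0.0153 0.2106] [0.0002 0.0002]
ply hole near [0.5813 0.0082 0.2072] [0.0004 0.0004]
strip corner R front [ 0.4388 -0.1948  0.1835] [0.0015 0.0015]
white near right [ 0.57   -0.163   0.2113] [0.0015 0.0015]
plate [[0.512, 0.167], [0.524, -0.189], [0.426, 0.162], [0.438, -0.195]] mean [ 0.4748 -0.0136] edges [0.356 0.365 0.357]
bay [[0.497, 0.025], [0.501, -0.052], [0.451, -0.056], [0.447, 0.021]] mean [ 0.474  -0.0157] edges [0.077 0.051 0.078]
batt [[0.514, -0.251], [0.548, -0.307], [0.519, -0.326], [0.486, -0.267]] mean [ 0.5168 -0.2879] edges [0.066 0.034 0.067]
blue [[0.685, 0.121], [0.678, 0.068], [0.57, 0.079], [0.579, 0.159]] mean [0.628  0.1067] edges [0.054 0.109 0.081]
ply [[0.689, 0.04], [0.695, -0.045], [0.57, -0.055], [0.561, 0.027]] mean [ 0.6286 -0.0083] edges [0.085 0.125 0.083]
white [[0.691, -0.095], [0.681, -0.177], [0.571, -0.164], [0.582, -0.082]] mean [ 0.6312 -0.1296] edges [0.083 0.111 0.082]
```

```bash
cat >> h.py <<'E'
YAW=0.034; PL=np.array([.6255,-.0105])
def sc(x,y,z): # scale frame -> world
    c,s=np.cos(YAW),np.sin(YAW); return np.array([PL[0]+c*x-s*y,PL[1]+s*x+c*y,z])
E
python3 - <<'E'
from h import *
p=bot.get_tool_pos(); q0=bot.get_q()
for yaw in (YAW,YAW+np.pi):
    print(yaw,[np.round(bot.ik(sc(.002,y,z),down(yaw)),2).tolist() for y,z in ((-.2,.4),(-.2,.176),(.21,.176))])
yaw=min((YAW,YAW+np.pi),key=lambda w:abs(bot.ik(sc(.002,-.2,.4),down(w))[5]))
bot.servo_line([p[0]+.05,p[1],.42],feed=.3)
bot.reach(sc(.002,-.2,.36),down(yaw))
bot.servo_line(sc(.002,-.205,.176),feed=.15,f_stop=15)
print(bot.get_clock(),bot.get_tool_pos(),bot.get_force())
hit=bot.servo_line(sc(.002,.207,.176),feed=.09,f_stop=30)
print(hit,bot.get_clock(),bot.get_tool_pos(),bot.get_force())
cv2.imwrite("pics/top1.png",cv2.resize(bot.snapshot("top")[110:250,160:380],None,fx=3.6,fy=3.6,interpolation=cv2.INTER_CUBIC))
E
```

```text
Traceback (most recent call last):
TypeError: unsupported operand type(s) for *: 'NoneType' and 'float'
```

```bash
python3 - <<'E'
from h import *
print(R.from_quat(bot.get_tcp_rot()).as_matrix().round(2).tolist())
for yaw in (YAW,YAW+np.pi):
  for y,z in ((-.2,.4),(-.2,.33),(-.2,.27),(-.2,.176),(0,.176),(.21,.176)):
    q=bot.ik(sc(.002,y,z),down(yaw)); print(round(yaw,2),y,z,None if q is None else np.round(q,2).tolist())
E
```

```text
[[0.33, -0.0, -0.95], [0.95, -0.0, 0.33], [-0.0, -1.0, 0.0]]
0.03 -0.2 0.4 None
0.03 -0.2 0.33 None
0.03 -0.2 0.27 None
0.03 -0.2 0.176 None
0.03 0 0.176 None
0.03 0.21 0.176 None
3.18 -0.2 0.4 [-0.71, 0.82, 1.15, 1.23, 2.25, 2.63]
3.18 -0.2 0.33 [-0.71, 0.88, 1.2, 1.15, 2.2, 2.49]
3.18 -0.2 0.27 [-0.71, 0.95, 1.23, 1.09, 2.16, 2.39]
3.18 -0.2 0.176 [-0.71, 1.06, 1.24, 1.02, 2.1, 2.26]
3.18 0 0.176 [-0.49, 0.96, 1.56, 1.13, 1.87, 2.13]
3.18 0.21 0.176 [-0.19, 0.91, 1.72, 1.37, 1.68, 2.07]
```

```bash
sed -i '/^def down/,/^    return/d' h.py; cat >> h.py <<'E'
def down(yaw): # tool y (approach) down, tool x (jaws) along yaw
    x=np.array([np.cos(yaw),np.sin(yaw),0]); y=np.array([0,0,-1.])
    return R.from_matrix(np.array([x,y,np.cross(x,y)]).T).as_quat()
E
cat h.py | tail -22; python3 - <<'E'
from h import *
for yaw in (YAW,YAW+np.pi):
  for y,z in ((-.2,.36),(-.205,.176),(0,.176),(.21,.176)):
    q=bot.ik(sc(.002,y,z),down(yaw)); print(round(yaw,2),y,z,None if q is None else np.round(q,2).tolist())
E
```

```text
from scipy.spatial.transform import Rotation as R
def ray(c,p):
    K=c["mtx"]; k=c["k1"]
    u=cv2.undistortPoints(np.array([[p]],float),K,np.array([k,0,0,0.]))[0,0]
    M=cv2.Rodrigues(np.array(c["rvec"],float))[0]
    return -M.T@np.array(c["tvec"]).ravel(), M.T@np.array([u[0],u[1],1.])
def on_z(c,p,z):
    o,d=ray(c,p); return o+d*(z-o[2])/d[2]
def tri(obs):
    A=np.zeros((3,3)); b=np.zeros(3)
    for c,p in obs:
        o,d=ray(c,p); d=d/np.linalg.norm(d); P=np.eye(3)-np.outer(d,d); A+=P; b+=P@o
    X=np.linalg.solve(A,b)
    return X,[np.linalg.norm((np.eye(3)-np.outer(d/np.linalg.norm(d),d/np.linalg.norm(d)))@(X-o)) for o,d in [ray(c,p) for c,p in obs]]
def proj(c,X):
    return cv2.projectPoints(np.array([X],float),np.array(c["rvec"]),np.array(c["tvec"]),c["mtx"],np.array([c["k1"],0,0,0.]))[0][0,0]
YAW=0.034; PL=np.array([.6255,-.0105])
def sc(x,y,z): # scale frame -> world
    c,s=np.cos(YAW),np.sin(YAW); return np.array([PL[0]+c*x-s*y,PL[1]+s*x+c*y,z])
def down(yaw): # tool y (approach) down, tool x (jaws) along yaw
    x=np.array([np.cos(yaw),np.sin(yaw),0]); y=np.array([0,0,-1.])
    return R.from_matrix(np.array([x,y,np.cross(x,y)]).T).as_quat()
0.03 -0.2 0.36 [-0.42, 0.47, 1.25, -0.0, 1.42, -0.45]
0.03 -0.205 0.176 [-0.43, 0.61, 1.5, -0.0, 1.03, -0.46]
0.03 0 0.176 [-0.12, 0.55, 1.61, -0.0, 0.98, -0.16]
0.03 0.21 0.176 [0.21, 0.58, 1.55, -0.0, 1.01, 0.18]
3.18 -0.2 0.36 None
3.18 -0.205 0.176 [-0.43, 0.61, 1.5, -0.0, 1.03, 2.68]
3.18 0 0.176 None
3.18 0.21 0.176 None
```

```bash
python3 - <<'E'
from h import *
import pickle
p=bot.get_tool_pos()
bot.servo_line([p[0]+.05,p[1],.40],feed=.3)
bot.reach(sc(.002,-.2,.36),down(YAW))
w=bot.calibration("wrist"); im=bot.snapshot("wrist"); pickle.dump((w,im),open("w1.pkl","wb")); cv2.imwrite("pics/w1.png",im)
bot.servo_line(sc(.002,-.205,.176),feed=.18,f_stop=15)
print(bot.get_clock(),bot.get_tool_pos(),bot.get_force(),bot.get_grip_width())
hit=bot.servo_line(sc(.002,.207,.176),feed=.09,f_stop=30)
print(hit,bot.get_clock(),bot.get_tool_pos(),bot.get_force())
bot.servo_line(sc(.002,.18,.33),feed=.25)
cv2.imwrite("pics/side1.png",cv2.resize(bot.snapshot("side")[110:310,210:430],None,fx=3,fy=3,interpolation=cv2.INTER_CUBIC))
E
```

```text
5.1667 [ 0.63485355 -0.21544939  0.17704764] [0.10209661 0.70079501 0.59142814] 0.08537947069588091
False 9.8917 [0.62048    0.19636783 0.17603151] [-0.45832507  0.43181499  0.06946853]
```

View pics/side1.png

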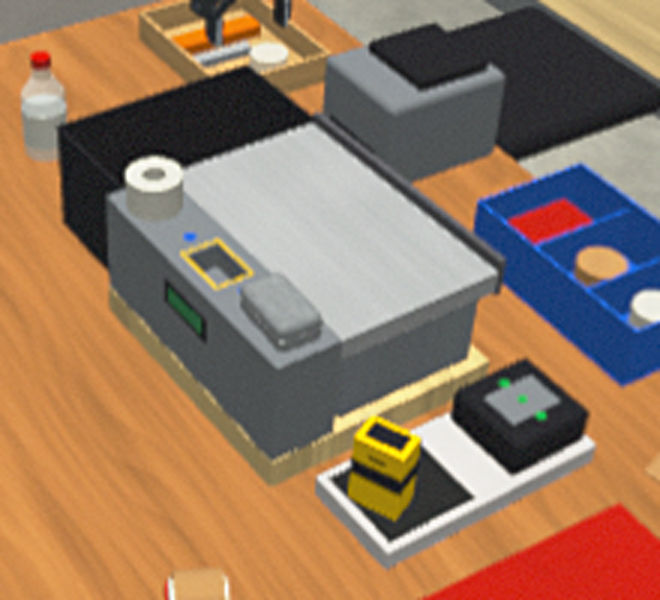

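View pics/w1.png

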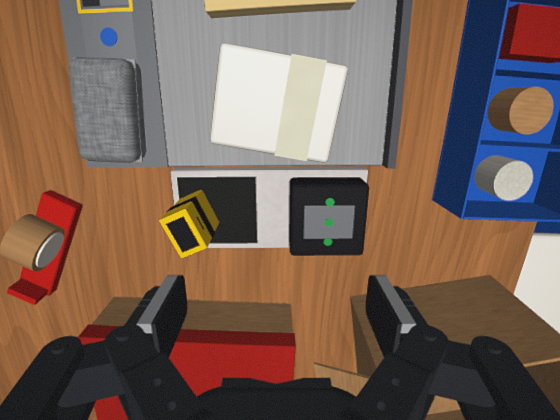

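Plate is clear and the bystanders are unmoved. Wrist: battery top near (182,230). Next I'll centre the wrist camera over the bay and then over the battery, two places each.

```bash
python3 - <<'E'
from h import *
import pickle
cv2.imwrite("bin1.png",bot.snapshot("top"))
w1=pickle.load(open("w1.pkl","rb"))[0]
o,d=ray(w1,(280,210)); t=sc(.002,-.2,.36); print("cam off",o-t,d/np.linalg.norm(d))
out={}
def look(n,X,z,dx,dy):
    f=(o-t)+d*((X[2]-z-(o-t)[2])/d[2])
    bot.reach([X[0]-f[0]+dx,X[1]-f[1]+dy,z],down(YAW)); 
    c=bot.calibration("wrist"); im=bot.snapshot("wrist"); out[n]=(c,im,proj(c,X)); print(n,bot.get_tool_pos().round(3),proj(c,X).round(0),bot.get_clock())
for n,X,z,dx,dy in [("bayA",(.473,-.0155,.18),.33,.02,.02),("bayB",(.473,-.0155,.18),.33,.08,.02),
                    ("batA",(.517,-.288,.125),.33,.06,0),("batB",(.517,-.288,.125),.33,0,0)]:
    try: look(n,X,z,dx,dy)
    except Exception as e: print(n,e)
pickle.dump(out,open("w2.pkl","wb"))
tiles=[]
for n,(c,im,p) in out.items():
    u,v=[int(min(max(k,0),m)) for k,m in zip(p-[66,48],(560-133,420-97))]; print(n,"crop",u,v)
    tiles.append(cv2.resize(im[v:v+97,u:u+133],None,fx=3,fy=3,interpolation=cv2.INTER_CUBIC))
while len(tiles)<4: tiles.append(tiles[0]*0)
cv2.imwrite("pics/tiles.png",np.vstack([np.hstack(tiles[:2]),np.hstack(tiles[2:])]))
E
```

```text
cam off [-0.00136592  0.08425266  0.14191043] [ 0.02453478 -0.32260968 -0.94621406]
bayA [0.488 0.02  0.33 ] [258. 228.] 11.6417
bayB [0.547 0.021 0.329] [197. 227.] 12.0417
batA [ 0.57  -0.252  0.33 ] [228. 209.] 13.1583
batB [ 0.51  -0.253  0.331] [280. 210.] 13.5583
bayA crop 192 180
bayB crop 131 178
batA crop 161 160
batB crop 214 161
```

View pics/tiles.png

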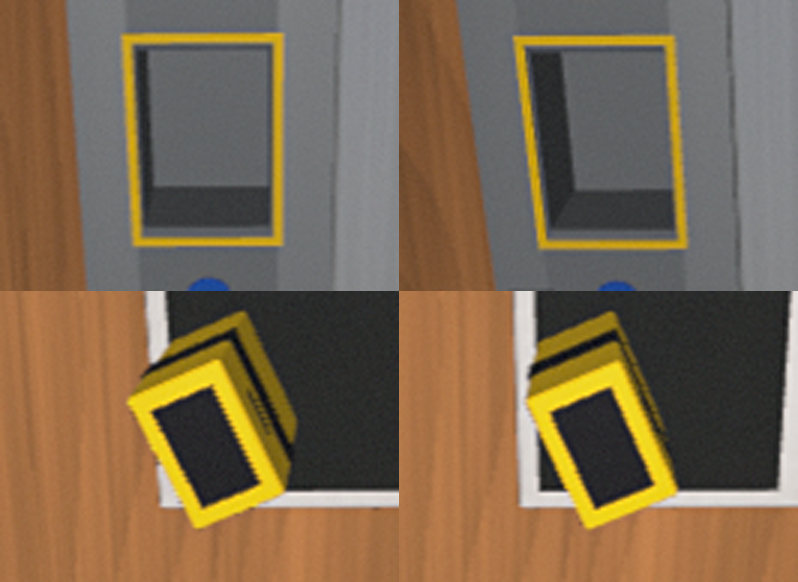

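```bash
python3 - <<'E'
from h import *
import pickle
o=pickle.load(open("w2.pkl","rb"))
C={"bayA":(192,180,0,0),"bayB":(131,178,399,0),"batA":(161,160,0,291),"batB":(214,161,399,291)}
P={"bayA":[(122,36),(283,33),(283,244),(133,245)],"bayB":[(514,38),(673,36),(688,247),(540,248)],
"batA":[(128,402),(222,360),(285,490),(198,529)],"batB":[(528,402),(618,361),(676,492),(591,529)]}
px=lambda n,i:((P[n][i][0]-C[n][2]+.5)/3-.5+C[n][0],(P[n][i][1]-C[n][3]+.5)/3-.5+C[n][1])
for k,z in (("bay",.18),("bat",.125)):
    X=[tri([(o[k+s][0],px(k+s,i)) for s in "AB"]) for i in range(4)]
    print(k,"tri",np.mean([x[0] for x in X],0).round(4),[x[0].round(3).tolist() for x in X],np.max([x[1] for x in X]).round(4))
    for s in "AB":
        Q=np.array([on_z(o[k+s][0],px(k+s,i),z)[:2] for i in range(4)])
        e=np.roll(Q,-1,0)-Q; L=np.linalg.norm(e,axis=1)
        v=e[1]-e[3]; y=-e[0]+e[2]
        print(s,"mean",Q.mean(0).round(4),"L",L.round(4),"yaw of x from e0",np.arctan2(*(e[0]-e[2])[::-1]).round(4),"from e1",(np.arctan2(v[1],v[0])+np.pi/2).round(4))
E
python3 -c "
import cv2
a=cv2.imread('bin1.png')[125:240,165:345];cv2.imwrite('pics/bin1.png',cv2.resize(a,None,fx=3.5,fy=3.5,interpolation=2))"
```

```text
bay tri [ 0.4747 -0.0151  0.1795] [[0.448, 0.021, 0.179], [0.499, 0.024, 0.181], [0.502, -0.051, 0.18], [0.451, -0.054, 0.177]] 0.0002
A mean [ 0.4748 -0.0147] L [0.0508 0.0744 0.0512 0.0738] yaw of x from e0 0.0487 from e1 0.0433
B mean [ 0.4749 -0.0149] L [0.0504 0.074  0.0507 0.074 ] yaw of x from e0 0.0488 from e1 0.0479
bat tri [ 0.5194 -0.2925  0.1216] [[0.49, -0.274, 0.127], [0.524, -0.26, 0.113], [0.549, -0.311, 0.119], [0.515, -0.325, 0.128]] 0.0003
A mean [ 0.5197 -0.2916] L [0.0398 0.0566 0.0385 0.0575] yaw of x from e0 0.469 from e1 0.4534
B mean [ 0.5191 -0.2915] L [0.0374 0.0576 0.0368 0.0577] yaw of x from e0 0.4779 from e1 0.458
```

View pics/bin1.png

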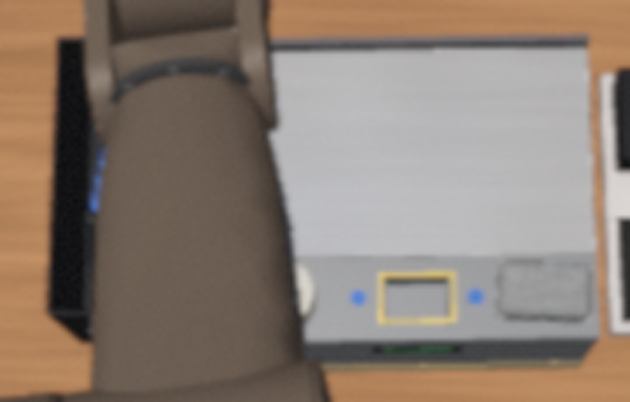

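```bash
python3 - <<'E'
from h import *
import pickle
a=bot.snapshot("top")[125:240,165:295]
b=np.array([.5194,-.2915]); q=down(.463)
bot.reach([*b,.24],q)
bot.servo_line([*b,.083],feed=.12,f_stop=12); print(bot.get_tool_pos(),bot.get_force())
bot.clamp(60); print("grip",bot.get_grip_width())
bot.servo_line([*b,.30],feed=.2); print("grip",bot.get_grip_width(),bot.get_force(),bot.get_clock())
w=bot.calibration("wrist"); im=bot.snapshot("wrist"); pickle.dump((w,im),open("w3.pkl","wb"))
a=cv2.resize(a,None,fx=3,fy=3,interpolation=2); im2=cv2.resize(im,(400,300))
c=np.zeros((345,800,3),np.uint8); c[:a.shape[0],:a.shape[1]]=a; c[:300,400:]=im2
cv2.imwrite("pics/held.png",c)
E
```

```text
[ 0.51967122 -0.29168424  0.08366965] [-0.40979579  0.40185417 -0.9830272 ]
grip 0.03950540199210444
grip 0.0393834360746372 [-1.08135225 -0.50898684 -2.40998106] 17.3083
```

View pics/held.png

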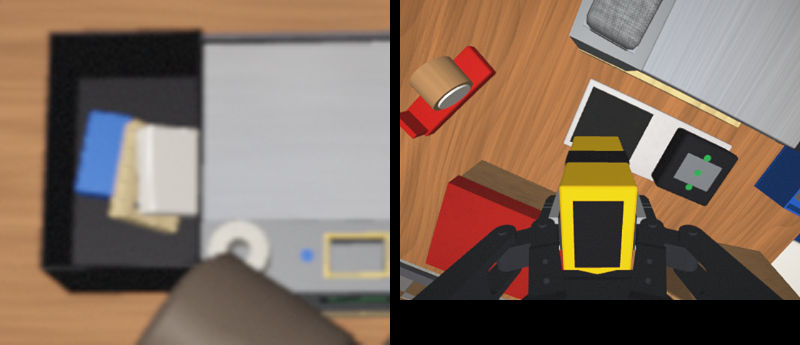

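All three scraps lie in the bin, blue under plywood under white. The battery is held square. I'll enlarge the held view to measure its in-hand offset.

```bash
python3 - <<'E'
from h import *
import pickle
w,im=pickle.load(open("w3.pkl","rb"))
cv2.imwrite("pics/heldc.png",cv2.resize(im[180:400,200:360],None,fx=2.7,fy=2.7,interpolation=cv2.INTER_CUBIC))
t=np.array([.5194,-.2915]);c,s=np.cos(.463),np.sin(.463)
for z in (.30+.125-.083,):
  for x in (-.02,.02):
    for y in (.03,-.03): print(x,y,((proj(w,[t[0]+c*x-s*y,t[1]+s*x+c*y,z])-[200,180]+.5)*2.7-.5).round(0))
E
```

```text
-0.02 0.03 [ 45. 226.]
-0.02 -0.03 [ 71. 572.]
0.02 0.03 [356. 226.]
0.02 -0.03 [331. 573.]
```

View pics/heldc.png

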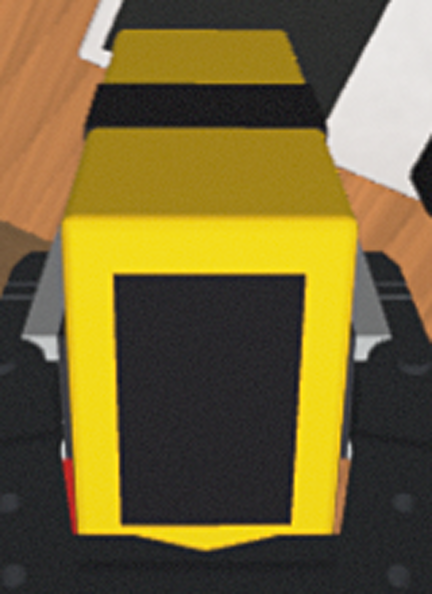

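```bash
python3 - <<'E'
from h import *
B=np.array([.4738,-.0150]); q=down(.046)
bot.servo_line([.5194,-.2915,.32],feed=.2)
bot.reach([*B,.30],q)
bot.servo_line([*B,.243],feed=.1)
x=np.array([np.cos(.046),np.sin(.046)]); y=np.array([-x[1],x[0]])
ok=False
for dx,dy in [(0,0),(-1,0),(1,0),(0,-1),(0,1),(-1,-1),(1,1),(-1,1),(1,-1),(-2,0),(2,0),(0,-2),(0,2),(-2,-1.5),(2,1.5),(-2,1.5),(2,-1.5)]:
    p=B+(dx*x+dy*y)*.001
    bot.servo_line([*p,.237],feed=.05)
    hit=bot.servo_line([*p,.222],feed=.03,f_stop=8)
    z=bot.get_tool_pos(); print(dx,dy,hit,z.round(4),bot.get_force().round(1),bot.get_torque().round(2),bot.get_clock())
    if z[2]<.226: ok=True;break
    if bot.get_clock()>42: break
if ok:
    h=bot.servo_line([*p,.1965],feed=.03,f_stop=25)
    print("push",h,bot.get_tool_pos().round(4),bot.get_force().round(1),bot.get_grip_width(),bot.get_clock())
E
```

```text
0 0 False [ 0.4738 -0.015   0.222 ] [ 0.6 -0.  -2.6] [ 0.02 -0.01  0.01] 20.325
push True [ 0.4735 -0.015   0.1981] [-0.5 -0.3  6.8] 0.03900473130887954 21.0917
```

It went in first try, stopping at TCP z 0.198 against 0.199 expected for home. Releasing and checking.

```bash
python3 - <<'E'
from h import *
bot.open()
p=bot.get_tool_pos()
bot.servo_line([p[0],p[1],.33],feed=.15)
bot.reach([.50,-.20,.36],down(.046)); bot.pause(.3)
print(bot.get_clock(),bot.get_force().round(2))
T=bot.snapshot("top");S=bot.snapshot("side")
c=np.zeros((360,800,3),np.uint8)
a=cv2.resize(T[125:240,165:345],(400,256),interpolation=2);b=cv2.resize(S[120:300,220:420],(400,360),interpolation=2)
c[:256,:400]=a;c[:,400:]=b;cv2.imwrite("pics/end.png",c)
E
```

```text
23.725 [-0.4  -0.16 -0.29]
```

View pics/end.png

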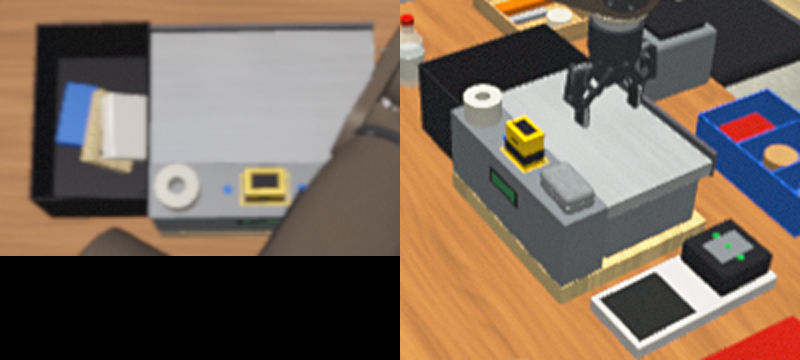

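```bash
python3 - <<'E'
from h import *
X,e=tri([(bot.calibration("top"),(284.0,205.6)),(bot.calibration("side"),(281.7,183.5))]); print(X,e)
ok=abs(X[2]-.24)<.012
if ok: bot.hand_in()
print(ok,bot.get_clock())
E
```

```text
[ 0.47188911 -0.01461461  0.24343823] [np.float64(0.0014235641886655161), np.float64(0.0014235641886658037)]
the job is handed in; nothing more can be done
the job is handed in; nothing more can be done
```

The job is handed in at about 24 s on the robot's clock. As far as my checks show, it was done in full, but the hand-in gives no verdict.

- **Scraps:** I used the open fingers as a wide pusher and swept all three pieces along the plate into the bin in one stroke. The top view shows all three lying in the bin and the plate clear. That was before I touched the battery.
- **Battery:** I gripped it across its 40 mm sides and put it in the bay, where it went in at the first try with no search needed. It stopped on contact at a tool height of 198.1 mm, against 198.7 mm expected for fully home. I then let go and backed away.
- **Last checks:** After release the battery stands upright in the bay. Its top measures 243 mm above the table, against 240 mm nominal; these two views had also read the bay mouth about 5 mm high, so that is within their error. The label roll and eyewear case look unmoved, and the tool force was near zero.
- **Disagreements:** The wrist camera and the overhead and side cameras disagreed on the bay by about 1–2 mm, so I aimed between them. The wrist view of the held battery was also about 1.3 mm off-centre; I put that down to camera calibration.
- **Not checked:** I took no close picture of the seated battery. The mug, tape dispenser and shoe box were not in the last crops, and the bottle was only at the edge of one.

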